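# Set up and hold a two-block glue row against the fence

## Robot

A 7-joint arm with a two-finger parallel gripper is mounted at the origin on the work surface. World frame = base frame: x ahead of the robot, y to its left, z up, the work surface at z = 0. Lengths are in m, angles in rad, forces in N, time in s.
With the tool pointing down it reaches from about 0.4 to 0.875 m from the base axis. Payload 19.3 kg.
Tool frame: the origin (TCP) lies on the centre line of the jaws, within the pads' length; the fingertips stand 8 mm ahead of it and the grasp point (between the pads) lies 11 mm behind it; z points along the fingers, y is the line along which they close (so a half turn about z gives the same grasp; the last joint's range is limited). The gripper opens to 85 mm and grips with 20 to 120 N. Pads are 22 mm wide; open, the fingers measure 114 mm over their backs; the gripper's body (76 mm by 85 mm) begins 54 mm behind the grasp point. The pads swing forward as they close: fully open they stand 13 mm farther back than shut.
Start: joints at [-1.268, 0.521, -0.036, 1.599, 0.021, 1.021, -0.113], TCP at [0.228, 0.582, 0.239] pointing down, gripper open.
Joint ranges: [-2.91, 2.91], [-0.3, 2.13], [-1.5, 1.42], [0.17, 2.43], [-1.26, 4.41], [0.16, 1.93], [-2.52, 2.52]. Speed limits (rad/s): [1.89, 1.89, 2.39, 2.39, 3.01, 3.01, 3.01].

## Interface

Orientations are given as [roll, pitch, yaw] about the fixed x, y, z axes, in that order (R = Rz(yaw) Ry(pitch) Rx(roll)).
In Python, from workcell import status, grab_frame, camera_params, bot, search_frame, silhouettes gives the robot as it stands.
- The arm moves only by the shell command python3 -m creep 'ROWS' [FORCE]. ROWS is JSON, a list of rows, each a list of 5 numbers: the shift along the tool's x, y, z in units of 60 mm (1.0 is 60 mm), then the turn about the tool's z in units of 8 degrees (1.0 is 8 degrees), then the opening, from 0 (shut) to 1 (fully open). In form: [[x, y, z, twist, hand], ...]. A call has 1 to 5 rows; each row is the pose to reach, as a shift and turn from the pose commanded when the call began, along the tool's axes at that moment; what a row does not reach only later rows make up. A row lasts 1/8 s, in which the tool goes at most 62.5 mm and 10.7 degrees, less where a joint would pass 70% of its speed; a pose out of reach is approached as far as the arm can. A call with a gripper value outside its range is refused whole. The fingers move at their own pace and stop on an object; FORCE is the grip in N (left out, the last holds). Time passes only in rows, so rows that repeat a pose let the fingers close. It gives the time, the measured TCP pose, the force, the opening and the grip force at its end, in the units of the state.
- status.observe(): the state, without advancing time (a new reading comes with each control period).
- grab_frame(name): name is "side" or "top" or "wrist"; returns the picture (384x512x3 uint8, blue, green, red); there is no depth.
- camera_params(name): a dict with "K" (3x3 intrinsics, pixels), "k1" (the pictures are not rectified: a ray, as slopes to the right and down, at radius r is drawn at 1 + k1 r^2 times it, then the intrinsics apply), "rvec" (rotation vector, rad) and "tvec" (3), from world to camera coordinates, as OpenCV has them; the wrist camera has in their place "tool_from_camera" (4x4, takes a point from camera to tool coordinates, whose origin is the TCP and whose axes are the flange's). Camera axes: x right, y down, z forward; pixel columns grow to the right and rows downward; lengths in m; the calibration is good to about 2 mm. A picture is of the moment at which its call begins: read the wrist's pose just before it. camera_params takes no time and is no camera call.
- bot.job_done(): hands the job in; it is judged then, once.
Trained networks look in the newest picture that a camera, given by its name, has taken for a name from the list of things; names that differ only in an ending like _2 or _b are one class to them, and where a whole thing is asked for, a point or a joint stands for the part that bears it (a point fixed in the world has none). Each returns a list of dicts, best first, with "p" (0 to 1); they miss things now and then, are a little off and sometimes report something else, mostly with a low value. They report only what shows in the picture. A call takes as long as a camera call.
- search_frame(camera, name): "extent" ([left, top, right, bottom] as shares, 0 to 1, of the picture: columns of its width, rows of its height, round what is visible of it).
- silhouettes(camera, name): "mask" (384x512 bool, what is visible of it) and "extent" ([left, top, right, bottom] as shares, 0 to 1, of the picture: columns of its width, rows of its height, round what is visible of it).
The state is a dict: "clock": time; "qpos": joint angles; "qd": joint speeds; "joint_efforts": joint torques, N m; "position": TCP position; "tool_rot": TCP orientation; "force": force on the tool from outside, world axes, zero at the start; "moment": the same for the moment, N m; "grip_width": finger opening in m; "finger_force": force on a finger pad.
Only numpy, scipy, OpenCV 4.12 (cv2) and the standard library are available. Lean on these libraries where they do the work, as an engineer would, in place of code of your own. Each camera call takes 0.05 s, during which the arm holds its last target. There are 200 camera calls.

## Task

Set up the two full-length terracotta blocks side by side for gluing: the plain one flat against the upright white fence, the bevelled one flat against the plain one with its bevelled edge on top and facing away from the fence, both with one end touching the steel stop bar. Then hold the row with one firm diagonal push (about 20 N) on the bevelled block, down and towards the fence, so that it is pressed on the bench and on the fence together, and finish while still pushing. Leave the other things on the bench where they are.

Things in the scene. Friction and masses are not known exactly. Their poses are not given: they have to be found in the camera images.
- plain: glazed terracotta filter-brick block, 44 (x) x 56 (y) x 50 (z) mm, 0.2 to 0.35 kg, loose and upright on the bench; origin at the centre of its underside, z up. All edges square.
- bevel: glazed terracotta filter-brick block, 44 (x) x 56 (y) x 50 (z) mm, 0.2 to 0.35 kg, loose and upright on the bench; origin at the centre of its underside, z up. Its -x top edge is cut off by a 45-degree bevel, 14 mm wide and high, along the whole length (-x face 36 mm high, top 30 mm wide); at the start it faces roughly towards the robot.
- bevel_mid (a point): middle of the bevelled face of the bevelled block, 15 mm to -x of its centre and 43 mm above its underside; axes as the block's
- fence: fence fixed to the bench: 260 mm of white slotted steel angle, upright leg 48 mm high and 6 mm thick, the other leg lying on the bench behind it (to +x, 43 mm). Origin at bench height on the upright's flat near face, mid-length; x points into the fence, away from the robot, y along it, z up. The blocks go on its -x side, their y along its y
- corner (a point): inner corner of fence and stop bar at bench height, axes as the fence's. The stop is a flat steel bar square to the fence: it fills x -100..0, y 0..30, z 0..15 mm from here; clamped, a hand push does not move it; its place along the fence varies. The blocks' +y ends touch its side: plain block's centre belongs at x -22, y -28 mm, the bevelled one's at x -66, y -28 mm
- table: the white bench top, at z = 0; bench, blocks, fence and stop are smooth, friction between them about 0.3 (0.24 to 0.36). The origin is of no use
- short: short glazed terracotta brick piece, same material as the two blocks but only 28 mm long: 44 (x) x 28 (y) x 50 (z) mm, no bevel; not part of the job; loose, to be left alone; origin at its underside's centre
- reagent: wide clear bottle, 68 mm across, 130 mm tall; loose, to be left alone; origin at its underside's centre
- dropper: small amber dropper bottle, 36 mm across, 75 mm tall; loose, to be left alone; origin at its underside's centre
- mortar: white ceramic bowl, 100 mm across, 45 mm tall; loose, to be left alone; origin at its underside's centre
- wash: white wash bottle with red cap, 68 mm across, 160 mm tall; loose, to be left alone; origin at its underside's centre
- beaker: glass beaker, 66 mm across, 70 mm tall; loose, to be left alone; origin at its underside's centre
- spatula: spatula lying flat, 190 mm long; loose, to be left alone; origin at about its middle on the bench

How it is judged:
By the outcome, as a careful person would: the job done as asked, in the order asked, and still so for the second after the job is handed in, while the arm keeps its last pose, push and grip.
It also fails if it takes over 72 s, if anything falls off the work surface, if the arm or the gripper's body presses on something with over 40 N, if the wrist force passes 120 N, or if a joint passes its speed limit or range.

## Working session

There is one attempt and no reset: what is moved stays moved. The work goes in short steps, Python scripts to look and compute and a shell command to move; the robot and the scene stay as the last step left them, time stands still between calls to the robot, and variables do not carry over. Pictures are saved under pics/ and viewed, at most 10 in all, crops included, and the job is handed in when it is done.

```bash
ls; mkdir -p pics; python3 - <<'E'
from workcell import status, grab_frame, camera_params
import cv2
print(status.observe())
for n in("side","top","wrist"):
    print(n,camera_params(n))
a=grab_frame("top");b=grab_frame("side")
cv2.imwrite("pics/top.png",a);cv2.imwrite("pics/side.png",b)
E
```

```text
pics
{'clock': 0.0, 'qpos': array([-1.26819879,  0.52206063, -0.03632077,  1.60001393,  0.02123675,
        1.02107329, -0.11278179]), 'qd': array([-1.69445655e-03, -1.24398021e-03,  1.83231138e-03, -5.88736033e-04,
        7.56984578e-05, -3.53857792e-04, -1.04519657e-03]), 'joint_efforts': array([ 1.17369760e-03, -9.27090883e+01,  1.98115222e+00, -3.69947255e+01,
        1.80612324e-02,  8.04042531e-03,  2.40219629e-05]), 'position': array([0.22756579, 0.58174551, 0.23869463]), 'tool_rot': array([-3.14042913e+00,  1.17261741e-04,  2.76881700e+00]), 'force': array([-0.68611662, -0.04457832,  0.1020103 ]), 'moment': array([-0.04146681, -0.04183977, -0.01497138]), 'finger_force': 0.0, 'grip_width': 0.08543531226418742}
side {'K': array([[373.60957677,   0.        , 252.75528229],
       [  0.        , 373.60957677, 195.07355335],
       [  0.        ,   0.        ,   1.        ]]), 'k1': -0.11156426499466099, 'rvec': array([ 2.05289288, -0.51061525,  0.31394417]), 'tvec': array([-0.49781677,  0.23181613,  0.73437241])}
top {'K': array([[469.21191467,   0.        , 252.35247654],
       [  0.        , 469.21191467, 185.34238284],
       [  0.        ,   0.        ,   1.        ]]), 'k1': -0.13799959341383888, 'rvec': array([ 2.16613   , -2.15391058,  0.12470798]), 'tvec': array([0.03740935, 0.57377023, 1.36913666])}
wrist {'K': array([[271.62803025,   0.        , 254.71609318],
       [  0.        , 271.62803025, 191.5226607 ],
       [  0.        ,   0.        ,   1.        ]]), 'k1': -0.04859891152684624, 'tool_from_camera': array([[-7.85142558e-04, -9.56998303e-01, -2.90092452e-01,
         7.31734277e-02],
       [ 9.99999525e-01, -9.19062198e-04,  3.25409292e-04,
        -9.53328229e-04],
       [-5.78029147e-04, -2.90092059e-01,  9.56998570e-01,
        -1.33648758e-01],
       [ 0.00000000e+00,  0.00000000e+00,  0.00000000e+00,
         1.00000000e+00]])}
```

View pics/top.png

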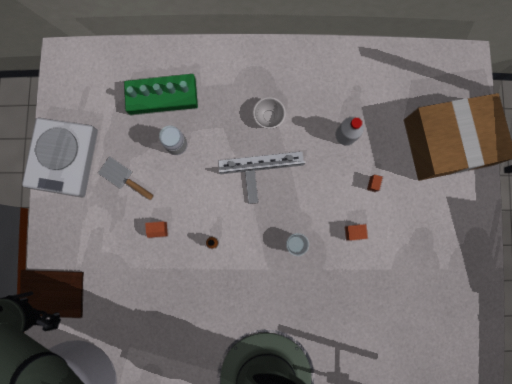

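View pics/side.png

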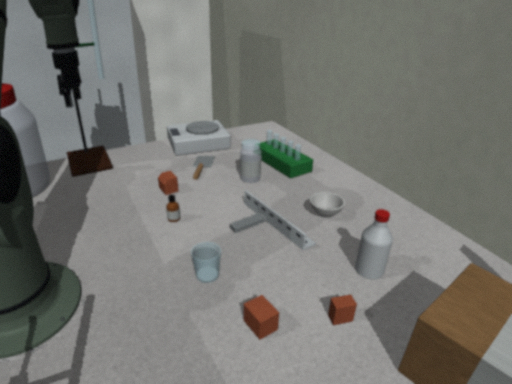

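The top view shows the fence at about (262,162), with the stop bar running towards the robot at (250,187). Full-length blocks are at (156,229) and (357,232), and the short piece is at (375,183). The side view agrees. The next step is to locate everything with the networks.

```bash
cat > h.py <<'E'
import numpy as np, cv2
from scipy.spatial.transform import Rotation as Ro
from workcell import status, grab_frame, camera_params, bot, search_frame, silhouettes
def cam(n, st=None):
    p=camera_params(n)
    if n!="wrist":
        R=cv2.Rodrigues(p["rvec"])[0]; t=np.array(p["tvec"]).ravel()
    else:
        T=np.eye(4); T[:3,:3]=Ro.from_euler("xyz",st["tool_rot"]).as_matrix(); T[:3,3]=st["position"]
        M=np.linalg.inv(T@p["tool_from_camera"]); R,t=M[:3,:3],M[:3,3]
    return p["K"],np.array([p["k1"],0,0,0,0.]),R,t
def unproj(c,uv,z):
    K,d,R,t=c
    n=cv2.undistortPoints(np.array(uv,float).reshape(-1,1,2),K,d).reshape(-1,2)
    r=np.c_[n,np.ones(len(n))]@R; o=-R.T@t
    return (o+r*((z-o[2])/r[:,2])[:,None])[:,:2]
def proj(c,P):
    K,d,R,t=c
    return cv2.projectPoints(np.array(P,float).reshape(-1,1,3),cv2.Rodrigues(R)[0],t,K,d)[0].reshape(-1,2)
E
python3 - <<'E'
from h import *
c=cam("top"); im=grab_frame("top")
for n in("plain","bevel","short","fence","corner","dropper","beaker","reagent","mortar","wash","spatula"):
    for r in silhouettes("top",n)[:3]:
        if r["p"]<.2: continue
        m=r["mask"]; ys,xs=np.nonzero(m)
        print(n,round(r["p"],2),(xs.mean().round(1),ys.mean().round(1)),len(xs),unproj(c,[[xs.mean(),ys.mean()]],.04).round(3), cv2.minAreaRect(np.c_[xs,ys].astype(np.float32)))
print(proj(c,[[0,0,0]]))
a=cv2.resize(im[205:255,130:180],(400,400),interpolation=2);b=cv2.resize(im[205:255,330:380],(400,400),interpolation=2)
cv2.imwrite("pics/crop.png",np.hstack([a,b]))
E
```

```text
plain 0.54 (np.float64(356.1), np.float64(232.0)) 313 [[ 0.435 -0.268]] ((355.93902587890625, 231.95120239257812), (14.245668411254883, 22.4176025390625), 83.6598129272461)
bevel 0.88 (np.float64(156.3), np.float64(229.6)) 273 [[0.439 0.325]] ((156.0, 229.5), (13.0, 20.0), 90.0)
short 0.67 (np.float64(374.6), np.float64(183.1)) 190 [[ 0.582 -0.327]] ((374.4461364746094, 182.93077087402344), (12.279438018798828, 16.620655059814453), 7.125016689300537)
fence 0.71 (np.float64(297.5), np.float64(244.5)) 366 [[ 0.398 -0.093]] ((297.5, 244.5), (21.0, 19.0), 90.0)
fence 0.59 (np.float64(259.5), np.float64(167.8)) 1529 [[0.626 0.02 ]] ((263.4232177734375, 178.59727478027344), (46.73649597167969, 86.69620513916016), 83.2901611328125)
corner 0.85 (np.float64(251.2), np.float64(187.1)) 373 [[0.568 0.044]] ((251.1923370361328, 187.03846740722656), (34.10955047607422, 11.535228729248047), 82.87498474121094)
dropper 0.21 (np.float64(156.5), np.float64(229.2)) 328 [[0.44  0.324]] ((156.5, 229.0), (16.0, 21.0), 90.0)
beaker 0.84 (np.float64(297.9), np.float64(244.2)) 378 [[ 0.399 -0.094]] ((298.0, 244.5), (21.0, 20.0), 90.0)
reagent 0.65 (np.float64(173.1), np.float64(140.3)) 621 [[0.709 0.281]] ((173.25001525878906, 140.25001525878906), (31.819805145263672, 22.62741470336914), 45.0)
mortar 0.93 (np.float64(269.2), np.float64(112.3)) 775 [[ 0.797 -0.009]] ((269.5, 112.0), (30.0, 31.0), 90.0)
wash 0.58 (np.float64(349.0), np.float64(130.6)) 627 [[ 0.742 -0.252]] ((348.8982238769531, 130.47341918945312), (22.859516143798828, 31.890438079833984), 41.18592834472656)
spatula 0.59 (np.float64(120.7), np.float64(176.3)) 787 [[0.598 0.438]] ((127.04730224609375, 181.03378295898438), (58.705055236816406, 21.389564514160156), 35.53767776489258)
[[264.86086392 377.19122872]]
```

View pics/crop.png

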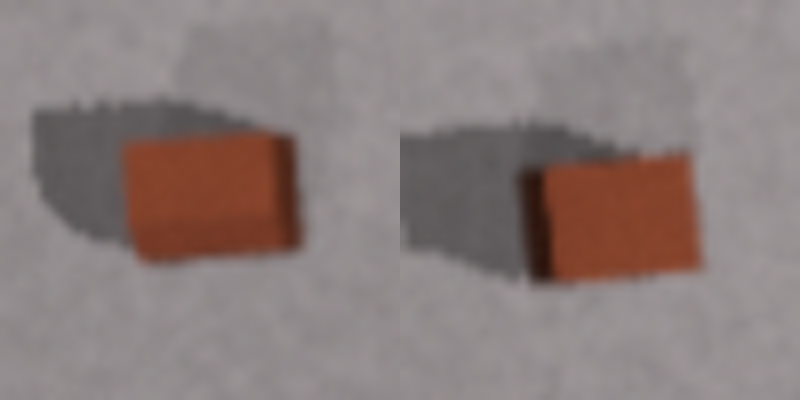

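The left block at (156,229) shows a bevel band on its robot side. The right one at (356,232) is plain. I'll fit poses from the top picture by silhouette.

```bash
cat >> h.py <<'E'
from scipy.optimize import minimize
def box(x0,x1,y0,y1,z0,z1): return np.array([[x,y,z] for x in(x0,x1) for y in(y0,y1) for z in(z0,z1)])
PL=[box(-.022,.022,-.028,.028,0,.05)]
BV=[np.array([[x,y,z] for y in(-.028,.028) for x,z in((-.022,0),(.022,0),(.022,.05),(-.008,.05),(-.022,.036))])]
SH=[box(-.022,.022,-.014,.014,0,.05)]
def FE(s): # s: corner along the fence
    return [box(0,.006,-.13,.13,0,.048),box(0,.043,-.13,.13,0,.006),box(-.1,0,s,s+.03,0,.015)]
def xf(P,q): 
    c,s=np.cos(q[2]),np.sin(q[2]); return np.c_[P[:,0]*c-P[:,1]*s+q[0],P[:,0]*s+P[:,1]*c+q[1],P[:,2]]
def render(c,parts,q,off,size,S=4):
    m=np.zeros((size[1]*S,size[0]*S),np.uint8)
    for P in parts:
        h=cv2.convexHull((((proj(c,xf(P,q))-off+.5)*S-.5)*16).astype(np.int32)); cv2.fillConvexPoly(m,h,255,shift=4)
    return cv2.resize(m,size,interpolation=cv2.INTER_AREA)/255.
def fit(c,mask,model,q0,step=(.006,.006,.06)):
    ys,xs=np.nonzero(mask); off=np.array([max(xs.min()-12,0),max(ys.min()-12,0)])
    sub=mask[off[1]:ys.max()+13,off[0]:xs.max()+13].astype(float); size=sub.shape[::-1]
    sub=cv2.GaussianBlur(sub,(0,0),1)
    f=lambda q: np.abs(cv2.GaussianBlur(render(c,model(q),q,off,size),(0,0),1)-sub).sum()
    q=np.array(q0,float)
    for k in range(3):
        sim=np.vstack([q]+[q+np.eye(len(q))[i]*step[i]/(k+1) for i in range(len(q))])
        q=minimize(f,q,method="Nelder-Mead",options=dict(initial_simplex=sim,xatol=1e-5,fatol=1e-3,maxiter=400)).x
    return q,f(q)/mask.sum()
def red(im,roi=None):
    a=im.astype(int); m=(a[...,2]-a[...,0]>18)&(a[...,2]>1.45*a[...,0]) &(a[...,2]>25)
    if roi is not None:
        k=np.zeros_like(m); l,t,r,b=roi; k[t:b,l:r]=1; m&=k
    n,l,s,_=cv2.connectedComponentsWithStats(m.astype(np.uint8)); 
    return l==1+s[1:,4].argmax()
E
python3 - <<'E'
from h import *
c=cam("top"); im=grab_frame("top")
for n,roi,M,q in(("plain",(330,210,385,255),PL,[.435,-.268,0.1]),("bevel",(130,205,185,255),BV,[.439,.325,.1]),("short",(362,168,390,200),SH,[.58,-.327,.1])):
    m=red(im,roi); print(n,m.sum(),fit(c,m,lambda q:M,q))
best=None
masks=[max(silhouettes("top",n),key=lambda r:r["p"] if abs(r["mask"].nonzero()[1].mean()-257)<15 else 0)["mask"] for n in("fence","corner")]
m=masks[0]|masks[1]
print(fit(c,m,lambda q:FE(q[3]),[.61,0,-.1,.02],(.01,.01,.1,.01)))
print("fence px line",unproj(c,[[219,170],[303,155]],.048))
E
```

```text
plain 313 (array([ 0.43565677, -0.27035865,  0.06015107]), np.float64(0.08277245110785118))
bevel 328 (array([0.44097868, 0.32885284, 0.07850655]), np.float64(0.052278697709092437))
short 186 (array([ 0.58569095, -0.33089405, -0.00487126]), np.float64(0.1956954292402776))
(array([0.62649752, 0.01255265, 0.11536224, 0.02222268]), np.float64(0.0417102854700991))
fence px line [[ 0.61725092  0.14005804]
 [ 0.66399669 -0.11018464]]
```

```bash
cat >> h.py <<'E'
def go(x,y,z,yaw):
    s=status.observe(); R=Ro.from_euler("xyz",s["tool_rot"])
    d=R.inv().apply(np.array([x,y,z])-s["position"])/.06
    w=(yaw-s["tool_rot"][2]+np.pi)%(2*np.pi)-np.pi
    print("ROW",d.round(3),"twist",round(-np.degrees(w)/8,3),"| at",s["position"].round(4),s["tool_rot"].round(4),"F",s["force"].round(1),"t",round(s["clock"],2),"w",round(s["grip_width"],4),"q7",s["qpos"].round(2))
E
python3 -m creep '[[-1,-0.7,0,-1,1],[-2,-1.4,0,-2,1],[-3,-2.1,0,-3,1],[-4,-2.8,0,-3.5,1],[-5,-3.7,0,-3.5,1]]'
python3 -c "
from h import *
go(.60,-.01,.24,3.257)"
```

```text
clock: 1.48
position: [0.3976, 0.3175, 0.2395]
tool_rot: [3.141, 0.001, -3.025]
force: [1.8, 0.6, 0.3]
grip_width: 0.0855
finger_force: 0.0
ROW [-2.714 -5.814 -0.009] twist 0.009 | at [0.3976 0.3175 0.2395] [ 3.1412e+00  5.0000e-04 -3.0249e+00] F [1.8 0.6 0.3] t 1.48 w 0.0855 q7 [-0.72  0.34 -0.09  1.9   0.04  0.91  0.86]
```

```bash
python3 -m creep '[[-0.5,-1,0,0,1],[-1,-2,0,0,1],[-1.4,-3,0,0,1],[-1.9,-4,0,0,1],[-2.4,-5,0,0,1]]'
python3 -m creep '[[-0.3,-0.8,0,0,1],[-0.3,-0.8,0,0,1],[-0.3,-0.8,0,0,1]]'
python3 - <<'E'
from h import *
go(.60,-.01,.24,3.257)
s=status.observe(); im=grab_frame("wrist"); cv2.imwrite("pics/w1.png",im)
c=cam("wrist",s)
mf=[silhouettes("wrist",n) for n in("fence","corner")]
for r in mf: print([(round(k["p"],2),k["extent"]) for k in r[:3]])
m=mf[0][0]["mask"]|mf[1][0]["mask"]
q,e=fit(c,m,lambda q:FE(q[3]),[.626,.0126,.115,.022],(.01,.01,.05,.01)); print(q,e, "corner",xf(np.array([[0,q[3],0]]),q))
v=im.copy()
for P in FE(q[3]):
    cv2.polylines(v,[cv2.convexHull(proj(c,xf(P,q)).astype(np.int32))],True,(0,255,0),1)
cv2.imwrite("pics/w1v.png",np.vstack([v])); 
E
```

```text
clock: 2.1
position: [0.564, 0.0532, 0.2396]
tool_rot: [3.141, 0.001, -3.026]
force: [1.2, 1.5, -0.3]
grip_width: 0.0853
finger_force: 0.0
clock: 2.48
position: [0.5864, 0.0099, 0.2392]
tool_rot: [3.141, -0.0, -3.026]
force: [-0.5, 0.6, -0.0]
grip_width: 0.0855
finger_force: 0.0
ROW [-0.187 -0.356 -0.014] twist 0.004 | at [0.5864 0.0099 0.2392] [ 3.1412e+00 -3.0000e-04 -3.0256e+00] F [-0.5  0.6 -0. ] t 2.48 w 0.0855 q7 [-0.14  0.46  0.03  1.71 -0.02  0.97  1.58]
[(0.58, [0.3084, 0.3203, 0.6971, 0.5844])]
[(0.59, [0.525, 0.3076, 0.5744, 0.5094])]
[0.62826161 0.01389854 0.11529507 0.02199666] 0.024363385622846623 corner [[0.62573112 0.03574916 0.        ]]
```

View pics/w1v.png

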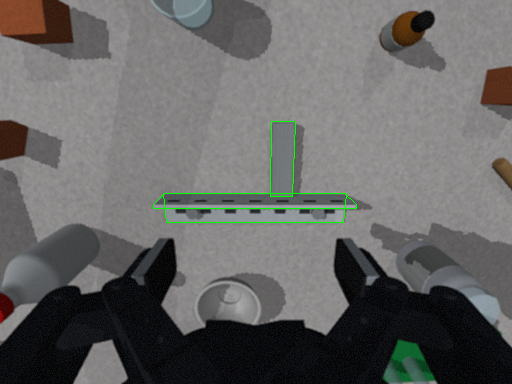

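The fence and stop outline fit matches the picture closely: the fence spans columns 155–357 at row 195–222, and the stop is at (283,160). Next is the plain block.

```bash
python3 -c "
from h import *
go(.4357,-.2704,.2,3.2)"
```

```text
ROW [ 3.042 -4.358  0.656] twist 0.424 | at [0.5863 0.0107 0.2394] [ 3.1413e+00  1.0000e-04 -3.0240e+00] F [-0.9 -0.2 -0. ] t 2.62 w 0.0852 q7 [-0.14  0.46  0.03  1.71 -0.02  0.97  1.58]
```

```bash
python3 -m creep '[[0.55,-0.8,0,0,1],[1.1,-1.6,0,0.1,1],[1.65,-2.4,0,0.2,1],[2.2,-3.2,0,0.3,1],[2.8,-4,0,0.4,1]]'
python3 -m creep '[[0.25,-0.35,0.65,0,1],[0.25,-0.35,0.65,0,1],[0.25,-0.35,0.65,0,1]]'
python3 - <<'E'
from h import *
s=status.observe(); im=grab_frame("wrist"); cv2.imwrite("pics/w2.png",im)
c=cam("wrist",s)
p=proj(c,[[.4357,-.2704,.025]])[0]; print(p)
l,t=np.maximum((p-75).astype(int),0); m=red(im,(l,t,int(p[0]+75),int(p[1]+75)))
q,e=fit(c,m,lambda q:PL,[.4357,-.2704,.06]); print(m.sum(),q,e)
go(q[0],q[1],.16,q[2]+np.pi)
v=im.copy(); v[m]=v[m]//2
for P in PL: cv2.polylines(v,[cv2.convexHull(proj(c,xf(P,q)).astype(np.int32))],True,(0,255,0),1)
cv2.imwrite("pics/w2v.png",v)
E
```

```text
clock: 3.25
position: [0.4468, -0.249, 0.2397]
tool_rot: [-3.141, 0.001, -3.08]
force: [2.3, -0.3, -0.4]
grip_width: 0.0853
finger_force: 0.0
clock: 3.62
position: [0.4346, -0.2692, 0.2009]
tool_rot: [3.141, 0.001, -3.08]
force: [-0.4, -0.4, 0.8]
grip_width: 0.0853
finger_force: 0.0
[254.54547376 175.71657233]
2292 [ 0.43671096 -0.26910981  0.08875644] 0.05484549840878761
ROW [-0.03  -0.002  0.685] twist -0.191 | at [ 0.4349 -0.2691  0.2011] [-3.1414e+00  1.2000e-03 -3.0796e+00] F [0.9 0.1 0.7] t 3.67 w 0.0854 q7 [ 0.35  0.39  0.11  1.94 -0.06  0.81  2.13]
```

View pics/w2v.png

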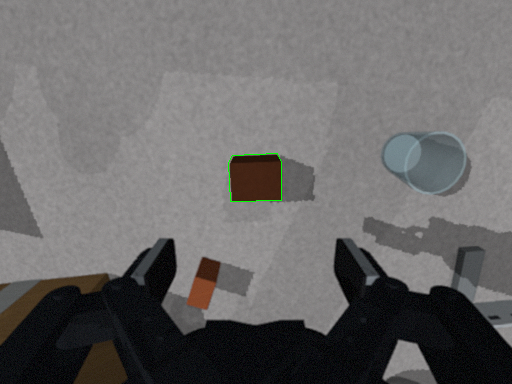

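Outline fits the plain block (columns 230–282, rows 154–202). Descend and grip.

```bash
python3 -m creep '[[-0.03,0,0.7,-0.2,1],[-0.03,0,1.5,-0.2,1],[-0.03,0,2.3,-0.2,1],[-0.03,0,2.87,-0.2,1],[-0.03,0,2.87,-0.2,1]]' 40
python3 -m creep '[[0,0,0,0,0.4],[0,0,0,0,0.4],[0,0,0,0,0.4],[0,0,0,0,0.4],[0,0,0,0,0.4]]' 40
python3 -c "
from h import *
go(.4367,-.2691,.029,.089+np.pi)"
```

```text
clock: 4.3
position: [0.4355, -0.2687, 0.0271]
tool_rot: [3.14, -0.002, -3.052]
force: [0.2, 0.6, 1.1]
grip_width: 0.0853
finger_force: 0.0
clock: 4.92
position: [0.4367, -0.2703, 0.0299]
tool_rot: [-3.14, 0.003, -3.053]
force: [-1.2, 1.8, 8.6]
grip_width: 0.0555
finger_force: 40.8
ROW [-0.002  0.02   0.015] twist -0.005 | at [ 0.4367 -0.2703  0.0299] [-3.1403e+00  2.6000e-03 -3.0534e+00] F [-1.2  1.8  8.6] t 4.92 w 0.0555 q7 [ 0.39  0.68  0.06  2.03 -0.09  0.43  2.19]
```

```bash
python3 -m creep '[[0,0,-0.5,0,0.4],[0,0,-1.2,0,0.4],[0,0,-1.9,0,0.4],[0,0,-2.2,0,0.4],[0,0,-2.2,0,0.4]]'
python3 -c "
from h import *
go(.600,-.0035,.16,.1153+np.pi)"
```

```text
clock: 5.55
position: [0.4363, -0.2704, 0.1622]
tool_rot: [-3.14, 0.003, -3.054]
force: [1.0, 0.2, -2.1]
grip_width: 0.055
finger_force: 45.2
ROW [-3.108  4.191  0.04 ] twist -0.195 | at [ 0.4363 -0.2704  0.1622] [-3.1397  0.0035 -3.0535] F [ 1.   0.2 -2.1] t 5.55 w 0.055 q7 [ 0.36  0.45  0.1   1.97 -0.07  0.72  2.17]
```

```bash
python3 -m creep '[[-0.5,0.7,0,0,0.4],[-1,1.4,0,-0.1,0.4],[-1.6,2.1,0,-0.2,0.4],[-2.1,2.8,0,-0.2,0.4],[-2.6,3.5,0,-0.2,0.4]]'
python3 -m creep '[[-0.5,0.7,0,0,0.4],[-0.5,0.7,0,0,0.4],[-0.5,0.7,0,0,0.4]]'
python3 - <<'E'
from h import *
go(.600,-.0035,.04,.1153+np.pi)
s=status.observe(); im=grab_frame("wrist"); c=cam("wrist",s)
# what shows of the held block and fence
m=red(im); print(m.sum(),np.argwhere(m).min(0),np.argwhere(m).max(0))
mf=[silhouettes("wrist",n)[0]["mask"] for n in("fence","corner")]; m=mf[0]|mf[1]
v=im.copy(); q=[.62826,.0139,.1153,.022]
for P in FE(q[3]): cv2.polylines(v,[cv2.convexHull(proj(c,xf(P,q)).astype(np.int32))],True,(0,255,0),1)
cv2.imwrite("pics/w3v.png",v)
E
```

```text
clock: 6.18
position: [0.5728, -0.0456, 0.1594]
tool_rot: [3.142, -0.001, -3.026]
force: [0.7, -0.7, -3.1]
grip_width: 0.0555
finger_force: 45.1
clock: 6.55
position: [0.5968, -0.0023, 0.1593]
tool_rot: [-3.141, -0.001, -3.026]
force: [-0.3, -0.1, -2.4]
grip_width: 0.055
finger_force: 45.1
ROW [-0.053 -0.025  1.989] twist 0.005 | at [ 0.5968 -0.0023  0.1593] [-3.1413e+00 -1.3000e-03 -3.0256e+00] F [-0.3 -0.1 -2.4] t 6.55 w 0.055 q7 [-0.15  0.57  0.08  1.75 -0.06  0.82  1.64]
12105 [195 195] [303 314]
```

View pics/w3v.png

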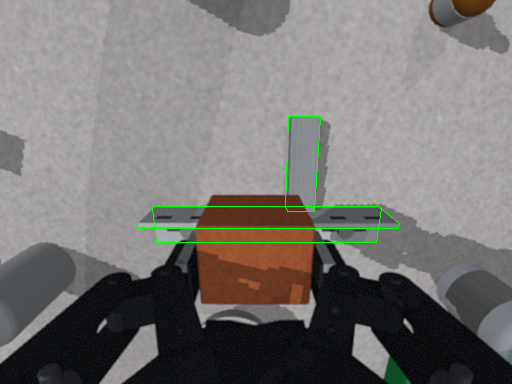

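Overlay agrees with the fence and stop; the held block is clear of both. Lower it.

```bash
python3 -m creep '[[-0.05,-0.02,0.5,0,0.4],[-0.05,-0.02,1.1,0,0.4],[-0.05,-0.02,1.7,0,0.4],[-0.05,-0.02,2,0,0.4],[-0.05,-0.02,2.1,0,0.4]]'
python3 -m creep '[[0,0,0.04,0,0.4],[0,0,0.06,0,0.4],[0,0,0.06,0,0.4]]'
python3 -c "
from h import *
go(.6071,.0054,.0299,.1153+np.pi)"
```

```text
clock: 7.32
position: [0.6003, -0.0033, 0.0337]
tool_rot: [-3.142, -0.001, -3.026]
force: [-0.3, -0.6, -0.4]
grip_width: 0.0556
finger_force: 45.0
clock: 7.7
position: [0.6009, -0.0028, 0.0311]
tool_rot: [-3.142, 0.001, -3.026]
force: [0.1, -0.8, -1.6]
grip_width: 0.0552
finger_force: 45.0
ROW [-0.119  0.124  0.021] twist 0.004 | at [ 0.6009 -0.0028  0.0311] [-3.1416e+00  1.0000e-03 -3.0257e+00] F [ 0.1 -0.8 -1.6] t 7.7 w 0.0552 q7 [-0.13  0.77  0.06  1.8  -0.07  0.58  1.65]
```

```bash
python3 -m creep '[[-0.06,0,0.03,0,0.4],[-0.1,0,0.03,0,0.4],[-0.1,0.05,0.03,0,0.4],[-0.1,0.08,0.03,0,0.4]]'
python3 -m creep '[[0,0.03,0,0,0.4],[0,0.06,0,0,0.4],[0,0.06,0,0,0.4]]'
python3 -c "
from h import *
go(.6071,.0054,.0299,.1153+np.pi)"
```

```text
clock: 8.2
position: [0.6073, 0.0019, 0.03]
tool_rot: [-3.141, 0.003, -3.026]
force: [1.4, -4.5, 12.1]
grip_width: 0.055
finger_force: 46.9
clock: 8.57
position: [0.6069, 0.0057, 0.0299]
tool_rot: [-3.141, 0.003, -3.026]
force: [-0.3, -2.1, 10.7]
grip_width: 0.0552
finger_force: 46.9
ROW [-0.002 -0.006  0.001] twist 0.001 | at [0.6069 0.0057 0.0299] [-3.1409e+00  2.7000e-03 -3.0262e+00] F [-0.3 -2.1 10.7] t 8.57 w 0.0552 q7 [-0.15  0.77  0.06  1.78 -0.07  0.58  1.64]
```

```bash
python3 -m creep '[[0,0.03,-0.01,0,0.4],[0,0.05,-0.01,0,0.4],[0,0.05,-0.01,0,0.4]]'
python3 -m creep '[[-0.03,0,0,0,0.4],[-0.05,0,0,0,0.4],[-0.05,0,0,0,0.4]]'
python3 -c "
from h import *
go(.6071,.0054,.0299,.1153+np.pi)"
```

```text
clock: 8.95
position: [0.6064, 0.0068, 0.03]
tool_rot: [-3.139, 0.002, -3.027]
force: [3.8, -13.2, 2.3]
grip_width: 0.0557
finger_force: 45.9
clock: 9.32
position: [0.607, 0.0068, 0.03]
tool_rot: [-3.139, -0.003, -3.027]
force: [-12.8, -13.1, 18.4]
grip_width: 0.0552
finger_force: 47.9
ROW [ 0.001 -0.024  0.001] twist -0.006 | at [0.607  0.0068 0.03  ] [-3.1391e+00 -2.8000e-03 -3.0272e+00] F [-12.8 -13.1  18.4] t 9.32 w 0.0552 q7 [-0.15  0.78  0.06  1.78 -0.07  0.59  1.64]
```

Contact with both the stop (13 N) and the fence (13 N). Release and lift.

```bash
python3 -m creep '[[0.01,-0.01,0,0,0.8],[0.01,-0.01,0,0,1],[0.01,-0.01,0,0,1],[0.01,-0.01,0,0,1]]'
python3 -m creep '[[0,0,-0.5,0,1],[0,0,-1,0,1],[0,0,-1.8,0,1],[0,0,-2.5,0,1],[0,0,-2.8,0,1]]'
python3 - <<'E'
from h import *
s=status.observe(); im=grab_frame("wrist"); c=cam("wrist",s)
m=red(im,(150,100,370,300)); q,e=fit(c,m,lambda q:PL,[.6071,.0054,.115]); print(m.sum(),q,e)
r=silhouettes("wrist","fence")[0]["mask"]|silhouettes("wrist","corner")[0]["mask"]|m
f,e=fit(c,r,lambda f:FE(f[3])+[xf(PL[0],[-.022,f[3]-.028,0])],[.628,.0139,.115,.022],(.005,.005,.05,.005)); print(f,e,xf(np.array([[0,f[3],0],[-.022,f[3]-.028,0]]),f))
go(.44,.328,.2,3.22)
v=im.copy()
for P in FE(f[3]): cv2.polylines(v,[cv2.convexHull(proj(c,xf(P,f)).astype(np.int32))],True,(0,255,0),1)
cv2.polylines(v,[cv2.convexHull(proj(c,xf(PL[0],q)).astype(np.int32))],True,(255,255,0),1)
cv2.imwrite("pics/w4v.png",cv2.resize(v[100:330,110:410],None,fx=2.5,fy=2.5))
E
```

```text
clock: 9.82
position: [0.6077, 0.009, 0.0293]
tool_rot: [3.141, 0.0, -3.026]
force: [-0.6, 0.4, -0.9]
grip_width: 0.0856
finger_force: 0.0
clock: 10.45
position: [0.6083, 0.0089, 0.1997]
tool_rot: [-3.142, 0.003, -3.026]
force: [0.3, 0.2, -0.7]
grip_width: 0.0858
finger_force: 0.0
2288 [0.60741886 0.00542936 0.1148987 ] 0.06640389933341391
[0.62803371 0.01356977 0.11509159 0.02242718] 0.029805183838112873 [[0.62545822 0.03584858 0.        ]
 [0.60681922 0.00550739 0.        ]]
ROW [ 2.161  5.606 -0.046] twist 0.269 | at [0.6077 0.0089 0.1973] [ 3.1415e+00  6.0000e-04 -3.0256e+00] F [ 0.4 -0.   0.1] t 10.6 w 0.0858 q7 [-0.17  0.54  0.09  1.69 -0.06  0.91  1.63]
```

View pics/w4v.png

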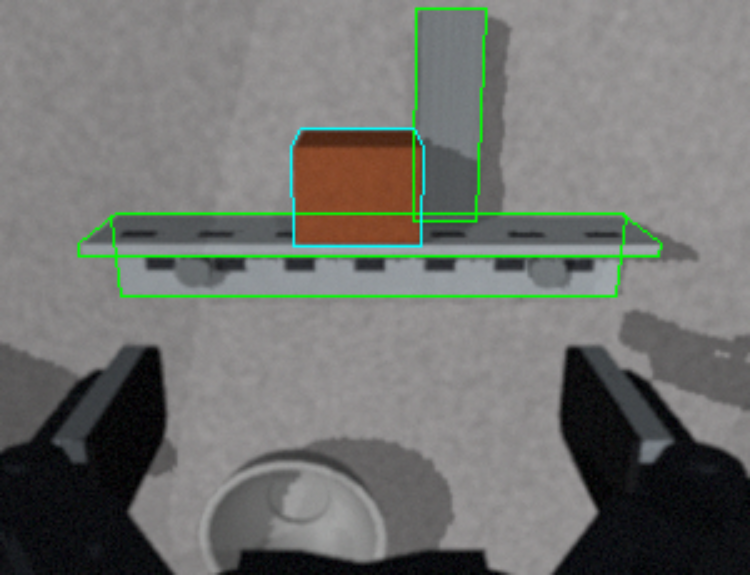

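The plain block sits against the fence and the stop (right edge at about column 420, far edge on the fence at row 245), matching the nominal place within 1 mm. Now the bevelled block.

```bash
python3 -m creep '[[0.35,0.9,0,0,1],[0.7,1.8,0,0.1,1],[1.05,2.7,0,0.2,1],[1.4,3.6,0,0.27,1],[1.75,4.5,0,0.27,1]]'
python3 -m creep '[[0.4,1.1,0,0,1],[0.4,1.1,0,0,1],[0.4,1.1,0,0,1],[0.4,1.1,0,0,1]]'
python3 - <<'E'
from h import *
s=status.observe(); im=grab_frame("wrist"); c=cam("wrist",s)
p=proj(c,[[.44,.328,.025]])[0]; print(p)
l,t=np.maximum((p-75).astype(int),0); m=red(im,(l,t,int(p[0]+75),int(p[1]+75)))
q,e=fit(c,m,lambda q:BV,[.44,.328,.078]); print(m.sum(),q,e)
go(q[0],q[1],.029,q[2]+np.pi)
v=im.copy()
for P in BV: cv2.polylines(v,[cv2.convexHull(proj(c,xf(P,q)).astype(np.int32))],True,(0,255,0),1)
cv2.imwrite("pics/w5v.png",v)
E
```

```text
clock: 11.22
position: [0.4704, 0.2661, 0.1957]
tool_rot: [-3.14, -0.002, -3.064]
force: [0.3, -0.2, -0.2]
grip_width: 0.0856
finger_force: 0.0
clock: 11.72
position: [0.4437, 0.3272, 0.1967]
tool_rot: [-3.14, -0.001, -3.065]
force: [0.6, 0.1, -0.5]
grip_width: 0.0853
finger_force: 0.0
[256.74597944 172.8482922 ]
2385 [0.44210622 0.32901833 0.07484346] 0.03846304931836832
ROW [0.023 0.033 2.798] twist 0.009 | at [0.4437 0.3273 0.1969] [-3.1407e+00 -4.0000e-04 -3.0655e+00] F [ 0.2 -0.7  0. ] t 11.78 w 0.0854 q7 [-0.78  0.46  0.05  1.84 -0.03  0.84  0.93]
```

View pics/w5v.png

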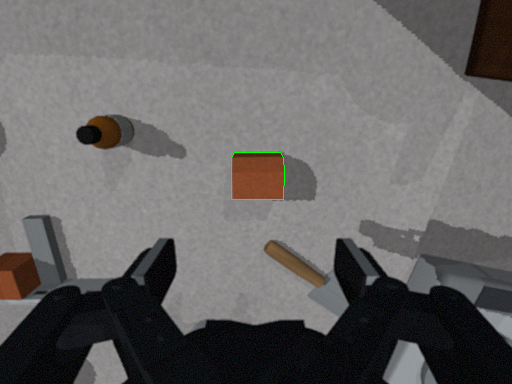

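The outline fits the bevelled block (columns 232–284, rows 153–200), with the bevel side towards the robot at the top of the picture. Grip it.

```bash
python3 -m creep '[[0.02,0.03,0.7,0,1],[0.02,0.03,1.5,0,1],[0.02,0.03,2.3,0,1],[0.02,0.03,2.78,0,1],[0.02,0.03,2.78,0,1]]' 40
python3 -m creep '[[0,0,0,0,0.4],[0,0,0,0,0.4],[0,0,0,0,0.4],[0,0,0,0,0.4],[0,0,0,0,0.4]]' 40
python3 -m creep '[[0,0,-0.5,0,0.4],[0,0,-1.2,0,0.4],[0,0,-1.9,0,0.4],[0,0,-2.2,0,0.4],[0,0,-2.2,0,0.4]]'
python3 -c "
from h import *
# goal bevel centre, then a spot 14 mm short of plain block, 10 mm short of stop
f=[.62803,.01357,.1152]; k=.0224
print(xf(np.array([[-.066,k-.028,0]]),f))
p=xf(np.array([[-.080,k-.038,0]]),f)[0]; print(p); go(p[0],p[1],.16,.1153+np.pi)"
```

```text
clock: 12.4
position: [0.4413, 0.3288, 0.0289]
tool_rot: [-3.139, -0.003, -3.065]
force: [0.4, 0.0, 0.9]
grip_width: 0.0855
finger_force: 0.0
clock: 13.02
position: [0.4426, 0.3308, 0.0321]
tool_rot: [3.14, 0.002, -3.064]
force: [0.1, -1.5, 4.5]
grip_width: 0.0553
finger_force: 41.8
clock: 13.65
position: [0.4423, 0.3309, 0.1645]
tool_rot: [3.139, 0.003, -3.064]
force: [0.8, -0.5, -3.0]
grip_width: 0.0552
finger_force: 45.3
[[5.63111154e-01 4.20723742e-04 0.00000000e+00]]
[ 0.5503534  -0.01112223  0.        ]
ROW [-1.351 -5.824  0.065] twist -0.267 | at [0.4423 0.3309 0.1645] [ 3.1394e+00  2.8000e-03 -3.0636e+00] F [ 0.8 -0.5 -3. ] t 13.65 w 0.0552 q7 [-0.78  0.5   0.05  1.87 -0.03  0.77  0.93]
```

```bash
python3 -m creep '[[-0.2,-0.9,0,0,0.4],[-0.4,-1.8,0,-0.1,0.4],[-0.6,-2.7,0,-0.2,0.4],[-0.85,-3.6,0,-0.27,0.4],[-1.05,-4.5,0,-0.27,0.4]]'
python3 -m creep '[[-0.2,-0.9,0,0,0.4],[-0.3,-1.3,0,0,0.4],[-0.3,-1.3,0,0,0.4],[-0.3,-1.3,0,0,0.4]]'
python3 -c "
from h import *
go(.5504,-.0111,.0355,.1153+np.pi)"
```

```text
clock: 14.28
position: [0.5257, 0.0644, 0.1618]
tool_rot: [-3.142, -0.001, -3.025]
force: [0.9, 1.1, -4.0]
grip_width: 0.0553
finger_force: 45.1
clock: 14.78
position: [0.5519, -0.0084, 0.1619]
tool_rot: [3.141, -0.001, -3.025]
force: [-0.3, 0.2, -3.0]
grip_width: 0.0554
finger_force: 45.1
ROW [ 0.029 -0.042  2.107] twist 0.008 | at [ 0.5519 -0.0084  0.1619] [ 3.1411e+00 -1.0000e-03 -3.0252e+00] F [-0.3  0.2 -3. ] t 14.78 w 0.0554 q7 [-0.14  0.51  0.06  1.87 -0.05  0.77  1.64]
```

```bash
python3 -m creep '[[0.03,-0.04,0.5,0,0.4],[0.03,-0.04,1.1,0,0.4],[0.03,-0.04,1.7,0,0.4],[0.03,-0.04,2,0,0.4],[0.03,-0.04,2.12,0,0.4]]'
python3 -m creep '[[0,0,0.04,0,0.4],[0,0,0.05,0,0.4],[0,0,0.05,0,0.4]]'
python3 -c "
from h import *
go(.5631,.0004,.0318,.1153+np.pi)"
```

```text
clock: 15.4
position: [0.5507, -0.0111, 0.0347]
tool_rot: [3.141, -0.001, -3.025]
force: [-1.0, 0.1, -2.9]
grip_width: 0.0549
finger_force: 45.0
clock: 15.78
position: [0.5514, -0.0117, 0.033]
tool_rot: [-3.142, 0.001, -3.026]
force: [-0.7, -0.1, -3.3]
grip_width: 0.0552
finger_force: 45.0
ROW [-0.217  0.178  0.02 ] twist 0.004 | at [ 0.5514 -0.0117  0.033 ] [-3.1415e+00  1.1000e-03 -3.0258e+00] F [-0.7 -0.1 -3.3] t 15.78 w 0.0552 q7 [-0.12  0.71  0.04  1.93 -0.06  0.5   1.65]
```

```bash
python3 -m creep '[[-0.05,0.05,0.02,0,0.4],[-0.1,0.1,0.025,0,0.4],[-0.15,0.13,0.025,0,0.4],[-0.17,0.16,0.025,0,0.4],[-0.17,0.17,0.025,0,0.4]]'
python3 -m creep '[[0,0.02,0,0,0.4],[0,0.04,0,0,0.4],[0,0.04,0,0,0.4]]'
python3 -c "
from h import *
go(.5631,.0004,.0318,.1153+np.pi)"
```

```text
clock: 16.4
position: [0.5612, -0.0011, 0.0321]
tool_rot: [-3.141, 0.003, -3.026]
force: [-0.2, -5.6, 14.3]
grip_width: 0.0555
finger_force: 47.3
clock: 16.77
position: [0.5611, 0.0015, 0.0321]
tool_rot: [-3.141, 0.003, -3.026]
force: [0.1, -4.5, 13.1]
grip_width: 0.0552
finger_force: 47.1
ROW [-0.031 -0.022  0.005] twist -0.0 | at [0.5611 0.0015 0.0321] [-3.1408e+00  2.9000e-03 -3.0263e+00] F [ 0.1 -4.5 13.1] t 16.77 w 0.0552 q7 [-0.14  0.72  0.05  1.91 -0.06  0.51  1.63]
```

```bash
python3 -m creep '[[0,0.02,-0.01,0,0.4],[0,0.04,-0.01,0,0.4],[0,0.04,-0.01,0,0.4]]'
python3 -m creep '[[-0.02,0,0,0,0.4],[-0.05,0,0,0,0.4],[-0.06,0,0,0,0.4],[-0.06,0,0,0,0.4]]'
python3 -c "
from h import *
go(.5631,.0004,.0318,.1153+np.pi)"
```

```text
clock: 17.15
position: [0.5608, 0.0017, 0.0322]
tool_rot: [-3.139, 0.003, -3.028]
force: [4.6, -16.4, 1.5]
grip_width: 0.0554
finger_force: 46.0
clock: 17.65
position: [0.5625, 0.0018, 0.0321]
tool_rot: [-3.139, -0.001, -3.028]
force: [-7.1, -15.7, 15.3]
grip_width: 0.0553
finger_force: 47.5
ROW [-0.007 -0.025  0.006] twist -0.014 | at [0.5625 0.0018 0.0321] [-3.1388e+00 -1.2000e-03 -3.0282e+00] F [ -7.1 -15.7  15.3] t 17.65 w 0.0553 q7 [-0.14  0.73  0.05  1.9  -0.06  0.52  1.63]
```

```bash
python3 -m creep '[[-0.03,-0.01,0,0,0.4],[-0.03,-0.01,0,0,0.4]]'
python3 -m creep '[[0,0,0,0,0.8],[0,0,0,0,1],[0,0,0,0,1],[0,0,0,0,1]]'
python3 -m creep '[[0,0,-0.5,0,1],[0,0,-1,0,1],[0,0,-1.8,0,1],[0,0,-2.5,0,1],[0,0,-2.8,0,1]]'
python3 - <<'E'
from h import *
s=status.observe(); im=grab_frame("wrist"); c=cam("wrist",s)
f=[.62803,.01357,.1152,.0224]
m=red(im,(120,60,400,300)); U=lambda q:[BV[0],PL[0]+[.044,0,0]]
q,e=fit(c,m,U,[.5631,.0004,.115]); print(m.sum(),q,e)
v=im.copy()
for P in FE(f[3]): cv2.polylines(v,[cv2.convexHull(proj(c,xf(P,f)).astype(np.int32))],True,(0,255,0),1)
cv2.imwrite("pics/w6v.png",cv2.resize(v[60:290,110:410],None,fx=2.5,fy=2.5))
go(.5631,.0004,.12,.1153+np.pi)
E
```

```text
clock: 17.9
position: [0.5644, 0.002, 0.0321]
tool_rot: [-3.139, -0.001, -3.028]
force: [-7.8, -13.0, 13.7]
grip_width: 0.0551
finger_force: 47.3
clock: 18.4
position: [0.5649, 0.0046, 0.0314]
tool_rot: [3.141, 0.0, -3.025]
force: [0.6, 1.0, -0.1]
grip_width: 0.0857
finger_force: 0.0
clock: 19.02
position: [0.5655, 0.0044, 0.2019]
tool_rot: [3.142, 0.003, -3.026]
force: [-0.1, -0.9, -0.8]
grip_width: 0.0854
finger_force: 0.0
4074 [0.56356722 0.00072753 0.10606113] 0.032741226275494056
ROW [ 0.062 -0.062  1.385] twist 0.003 | at [0.566  0.0045 0.2031] [ 3.1416  0.0043 -3.0258] F [ 1.3 -0.   3.1] t 19.07 w 0.0856 q7 [-0.17  0.47  0.08  1.8  -0.05  0.87  1.62]
```

View pics/w6v.png

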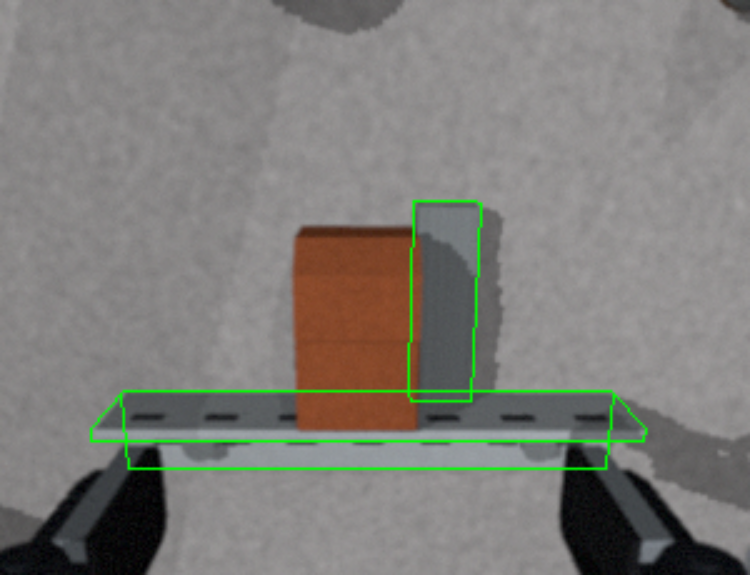

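The blocks stand in a straight row, seam at row 341, ends at the stop (column ~418), bevel towards the robot. I'll nudge both free ends towards the stop at the seam with shut fingers to be sure of contact, then do the diagonal push.

```bash
python3 -c "
from h import *
f=[.62803,.01357,.1152]; k=.0224
p=xf(np.array([[-.044,k-.056-.03,0]]),f)[0]; print(p); go(p[0],p[1],.03,.1153+np.pi)"
```

```text
[ 0.59163217 -0.05466604  0.        ]
ROW [-0.298 -1.028  2.887] twist 0.003 | at [0.566  0.0045 0.2031] [ 3.1416  0.0043 -3.0258] F [ 1.3 -0.   3.1] t 19.07 w 0.0856 q7 [-0.17  0.47  0.08  1.8  -0.05  0.87  1.62]
```

```bash
python3 -m creep '[[-0.3,-1.05,0,0,0],[-0.3,-1.05,0,0,0],[-0.3,-1.05,0.8,0,0],[-0.3,-1.05,1.6,0,0],[-0.3,-1.05,2.3,0,0]]'
python3 -m creep '[[0,0,0.58,0,0],[0,0,0.58,0,0],[0,0.1,0.58,0,0],[0,0.15,0.58,0,0],[0,0.15,0.58,0,0]]'
python3 -c "
from h import *
f=[.62803,.01357,.1152]; k=.0224
p=xf(np.array([[-.044,k-.056-.014,0]]),f)[0]; print(p); go(p[0],p[1],.03,.1153+np.pi)"
```

```text
clock: 19.7
position: [0.5893, -0.0557, 0.0594]
tool_rot: [3.141, -0.001, -3.025]
force: [0.8, 0.8, -0.1]
grip_width: -0.0002
finger_force: 0.0
clock: 20.32
position: [0.5895, -0.0467, 0.0277]
tool_rot: [-3.142, 0.002, -3.025]
force: [0.1, -0.4, -0.5]
grip_width: -0.0002
finger_force: 0.0
[ 0.58979304 -0.03877209  0.        ]
ROW [-0.02   0.13  -0.038] twist 0.008 | at [ 0.5895 -0.0467  0.0277] [-3.1416e+00  1.6000e-03 -3.0251e+00] F [ 0.1 -0.4 -0.5] t 20.32 w -0.0002 q7 [-0.06  0.76  0.06  1.83 -0.07  0.55  1.73]
```

```bash
for i in 1; do python3 -m creep '[[0,0.03,0,0,0],[0,0.06,0,0,0],[0,0.09,0,0,0],[0,0.12,0,0,0],[0,0.12,0,0,0]]'; done
```

```text
clock: 20.95
position: [0.5881, -0.0399, 0.0266]
tool_rot: [3.142, -0.0, -3.026]
force: [-0.2, 0.2, 0.1]
grip_width: 0.0002
finger_force: 0.0
```

```bash
python3 -m creep '[[0,0.02,0,0,0],[0,0.04,0,0,0],[0,0.06,0,0,0],[0,0.06,0,0,0]]'
```

```text
clock: 21.45
position: [0.5878, -0.0375, 0.0267]
tool_rot: [-3.14, 0.0, -3.027]
force: [0.7, -5.6, 1.9]
grip_width: 0.0003
finger_force: 3.0
```

```bash
python3 -m creep '[[0,0.02,0,0,0],[0,0.03,0,0,0],[0,0.03,0,0,0]]'
python3 -m creep '[[0,-0.2,0,0,0],[0,-0.3,0,0,0],[0,-0.3,-1,0,0],[0,-0.3,-1.6,0,0],[0,-0.3,-1.6,0,0]]'
python3 - <<'E'
from h import *
f=[.62803,.01357,.1152]; k=.0224
# tool centre for shut fingers: front edge (+11 mm) to meet bevel_mid with the tips
p=xf(np.array([[-.066-.015-.011,k-.028,0]]),f)[0]; print(p); go(p[0],p[1],.043+.008,.1153+np.pi)
E
```

```text
clock: 21.82
position: [0.5878, -0.0372, 0.027]
tool_rot: [-3.139, 0.001, -3.028]
force: [0.6, -13.6, 4.6]
grip_width: 0.0
finger_force: 6.6
clock: 22.45
position: [0.5909, -0.0527, 0.1252]
tool_rot: [-3.141, 0.004, -3.026]
force: [0.5, 0.3, 0.3]
grip_width: 0.0
finger_force: 0.0
[ 0.53728349 -0.00256786  0.        ]
ROW [0.797 0.934 1.233] twist 0.003 | at [ 0.5909 -0.0527  0.1252] [-3.1413  0.0044 -3.0259] F [0.5 0.3 0.3] t 22.45 w 0.0 q7 [-0.06  0.61  0.08  1.79 -0.06  0.74  1.73]
```

```bash
python3 -m creep '[[0.93,0.93,0,0,0],[0.93,0.93,0,0,0],[0.93,0.93,0.6,0,0],[0.93,0.93,1.1,0,0],[0.93,0.93,1.1,0,0]]'
python3 -m creep '[[-0.03,0,0.03,0,0],[-0.06,0,0.06,0,0],[-0.09,0,0.09,0,0],[-0.09,0,0.09,0,0]]'
python3 -c "
from h import *
go(.5373,-.0026,.051,.1153+np.pi)"
```

```text
clock: 23.08
position: [0.5264, -0.0038, 0.0546]
tool_rot: [3.142, -0.004, -3.026]
force: [-0.5, 0.3, 0.7]
grip_width: -0.0
finger_force: 0.0
clock: 23.58
position: [0.5333, -0.0029, 0.0514]
tool_rot: [-3.142, 0.0, -3.026]
force: [0.3, 0.5, -0.3]
grip_width: 0.0002
finger_force: 0.0
ROW [-0.067 -0.003  0.007] twist 0.004 | at [ 0.5333 -0.0029  0.0514] [-3.1416e+00  4.0000e-04 -3.0257e+00] F [ 0.3  0.5 -0.3] t 23.57 w 0.0002 q7 [-0.15  0.66  0.06  1.97 -0.07  0.51  1.65]
```

```bash
python3 -m creep '[[-0.03,0,-0.01,0,0],[-0.06,0,-0.01,0,0],[-0.06,0,-0.01,0,0]]'
```

```text
clock: 23.95
position: [0.5368, -0.0025, 0.0519]
tool_rot: [-3.142, 0.0, -3.026]
force: [-0.5, 0.5, 0.2]
grip_width: -0.0002
finger_force: 0.0
```

```bash
python3 -m creep '[[-0.02,0,0.02,0,0],[-0.03,0,0.03,0,0],[-0.03,0,0.03,0,0]]'
```

```text
clock: 24.32
position: [0.5384, -0.0023, 0.0499]
tool_rot: [-3.142, -0.0, -3.026]
force: [-0.1, -0.1, -0.2]
grip_width: -0.0002
finger_force: 0.0
```

```bash
python3 -m creep '[[-0.02,0,0.02,0,0],[-0.04,0,0.04,0,0],[-0.04,0,0.04,0,0]]'
```

```text
clock: 24.7
position: [0.539, -0.0024, 0.049]
tool_rot: [3.141, -0.003, -3.026]
force: [-23.5, 0.1, 51.0]
grip_width: -0.0001
finger_force: 26.3
```

```bash
python3 -m creep '[[0.01,0,-0.018,0,0],[0.01,0,-0.018,0,0],[0.01,0,-0.018,0,0]]'
```

```text
clock: 25.08
position: [0.5389, -0.0023, 0.0494]
tool_rot: [3.141, -0.002, -3.026]
force: [-13.1, -0.0, 28.1]
grip_width: 0.0002
finger_force: 14.6
```

```bash
python3 -m creep '[[-0.008,0,-0.012,0,0],[-0.008,0,-0.012,0,0],[-0.008,0,-0.012,0,0]]'
```

```text
clock: 25.45
position: [0.5389, -0.0023, 0.0495]
tool_rot: [3.141, -0.003, -3.026]
force: [-12.6, -0.7, 16.4]
grip_width: 0.0003
finger_force: 10.5
```

```bash
python3 -m creep '[[-0.003,0,-0.001,0,0],[-0.003,0,-0.001,0,0],[-0.003,0,-0.001,0,0]]'
python3 - <<'E'
from h import *
s=status.observe(); im=grab_frame("wrist"); cv2.imwrite("pics/w7.png",im); b=grab_frame("side")
cv2.imwrite("pics/w7v.png",np.hstack([cv2.resize(im[100:300,150:350],(400,400)),cv2.resize(b[150:290,190:330],(400,400))]))
E
```

```text
clock: 25.82
position: [0.5389, -0.0023, 0.0495]
tool_rot: [3.141, -0.004, -3.026]
force: [-13.5, -1.4, 17.2]
grip_width: 0.0
finger_force: 10.7
```

View pics/w7v.png

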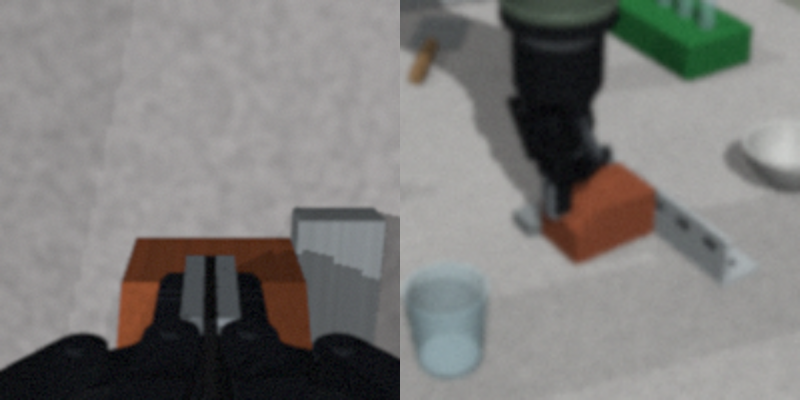

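Both views show the shut fingertips on the bevel at mid-length. The row is tight to the fence, the right end is at the stop, and the push holds at about 22 N on the diagonal.

```bash
python3 -c "
from h import *
print(status.observe()['force']); print(bot.job_done())"
```

```text
[-13.20152038  -0.23861079  17.6281565 ]
the job is handed in; nothing more can be done
None
```

The job is handed in: both blocks are in a row against the fence and the stop bar, held by a diagonal push of about 22 N on the bevel; getting there, the push briefly peaked at about 56 N before I eased it back.

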